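# Load the slide carrier under the reader's spring clip

### The job

Load the slide carrier into the reader using fingertips only: press the clip's long thumb bar down with one fingertip so that its jaw lifts, and keep it held down while the other fingertip pushes the carrier by its rear tab along the stage, beneath the jaw, until it is fully home against the end stop. Then let the clip close on the carrier and take the hand away. Do not lift the carrier off the stage or tip it, and leave the three jars beside the reader where they are.

Things in the scene. Friction and masses are not known exactly. Their poses are not given: they have to be found in the camera images.
- reader: Slide reader fixed to the table. Frame: origin on the table top under the stage; x along the track to the end stop (yaw 0 = away from the robot), y left, z up. Aluminium stage: level top at z = 45 mm, x -93..77, y -40..44; a finger slot, y -14..14, 8 mm deep, runs in it from the rear to x = -1. Spring clip on the left, hinged along x at y = 38, z = 55 between lugs at x = -87 and 60 (tops 61).
- clip (a joint): Clip angle, rad: 0 = rest, jaw down; grows as the thumb bar is pressed; limit 0.6. 0.33 = bar level, jaw 9 mm above the stage; from 0.21 the carrier passes. Closed on the carrier: about 0.19. The spring always pushes back, 3 to 8 N on the bar until level, up to 15 N beyond. A fingertip 65 mm left of the track's centre line, 0 to 6 mm above stage height, holds it open.
- thumb_bar (a point): Middle of the top of the clip's thumb bar, a ribbed steel strip 136 x 38 mm, x -83..53 mm in the reader's frame; this point at rest: x -15, y 65.7, z 57.6. At rest it slopes up outward (z 51 to 64 mm); pressed level it covers y 46..84, top z = 48.5 mm (3.5 above the stage), free space beneath. Fingertips may slide along it.
- stop (a point): Middle of the 12 mm high end stop's face at stage height: x = 57, y = 0, z = 45 mm in the reader's frame. Steel guides 5 mm high lead to it, 46 mm apart from x = 29 to 57 mm and flaring to 62 mm apart at x = 0. Behind the stop stands the white housing, x 70..112 mm, 78 mm high.
- carrier: Loose black slide carrier, plate 60 (x) x 44 (y) x 6 mm, about 0.08 kg, glass slide in its top, on the stage before the jaw. Origin: middle of its underside; x to its front edge, facing the stop. A tab 30 mm wide, 4 thick, stands on its rear edge (x -30..-26), top 15 mm above the underside. Home: origin at x = 27 mm in the reader's frame, jaw on its left front.
- septa_jar: Small white screw jar with a blue lid, 53 mm wide, 50 mm high, loose on the table at the right of the reader; leave it. Origin at the centre of its underside.
- ferrule_jar: Smallest screw jar, brown with a black lid, 39 mm wide, 38 mm high, loose on the table at the right of the reader, farther from the robot; leave it. Origin at the centre of its underside.
- wool_pot: White screw pot with a red lid, 61 mm wide, 59 mm high, loose on the table at the left of the reader; leave it. Origin at the centre of its underside.
- jaw (a point): Middle of the underside of the clip's square steel jaw, on a tongue over the left of the track: 18 (x) x 8 (y) mm; at rest x 35..53, y 10..18 mm in the reader's frame and 2 mm above the stage, so it blocks the 6 mm thick carrier (no lead-in; the carrier cannot push it up).
Mind the look-alikes: they are no part of the job. Leave any blue or yellow look-alike of the carrier alone.

How it is judged (in metres and radians):
On the way, in this order (a step that is already met when the one before it is completed fails the run):
1. the clip is held open while the carrier is still in front of the jaw (value of joint clip above 0.2 rad and x of carrier in the frame of reader below 0.009 m), for 0.1 s.
2. the carrier is home against the stop with the clip still held open (value of joint clip above 0.2 rad and x of carrier in the frame of reader above 0.0245 m), for 0.1 s.
At the end, for the whole second after the job is handed in: The carrier lies flat on the stage within 2.5 mm of the end stop, square to it within 0.1 rad and at rest, and the clip has closed on it (clip angle 0.15 to 0.235 rad) (x of carrier in the frame of reader above 0.0245 m and z of carrier in the frame of reader below 0.047 m and angle between the x axis of carrier and the x axis of reader, either way round below 0.1 rad and value of joint clip between 0.15 and 0.235 rad and linear speed of carrier below 0.01 m/s); the robot touches nothing.
It fails at once if the carrier is lifted more than 6 mm off the stage, or tipped by more than 0.15 rad (z of carrier in the frame of reader above 0.051 m or angle between carrier's own z axis and vertical above 0.15 rad).
It fails at once if a jar is moved by more than 15 mm (distance of any of septa_jar, ferrule_jar, wool_pot from where it was at the start of the episode above 0.015 m).
It also fails if it takes over 38 s, if anything falls off the work surface, if the arm or the gripper's body presses on something with over 40 N, if the wrist force passes 120 N, or if a joint passes its speed limit or range.

### The arm

A 6-joint arm with a two-finger parallel gripper is mounted at the origin on a cart in front of the work surface, level with it; the furniture and walls round the work are solid. World frame = base frame: x ahead of the robot, y to its left, z up, the work surface at z = 0. Lengths are in m, angles in degrees, forces in N, time in s.
With the tool pointing down it reaches from about 0.4 to 0.825 m from the base axis. Payload 7 kg.
Tool frame: the origin (TCP) lies midway between the tips of the shut fingers; the grasp point (between the pads) lies 19 mm behind it; z points along the fingers, y is the line along which they close (so a half turn about z gives the same grasp; the last joint's range is limited). The gripper opens to 88 mm and grips with 3 to 60 N. Pads are 19 mm wide; open, the fingers measure 130 mm over their backs; the gripper's body (78 mm by 193 mm) begins 47 mm behind the grasp point.
Start: joints at [87.324, 20.546, 0.682, 0, -70.136, -16.507], TCP at [0.222, 0.637, 0.227] pointing down, gripper open.
Joint ranges: [-176.03, 176.03], [-82.01, 121.73], [-58.28, 71.71], [-173.87, 95.51], [-174.79, -0.11], [-173.66, 173.66]. Speed limits (degrees/s): [136.94, 136.94, 172.46, 180, 180, 180].

### API

Orientations are given as [roll, pitch, yaw] about the fixed x, y, z axes, in that order (R = Rz(yaw) Ry(pitch) Rx(roll)).
In Python, from plant import ctrl gives the robot as it stands. The module is installed in compiled form; this text tells all that it offers.
- The arm moves only by the tool send_rows, never from a script. Its argument "plan" is a list that holds one entry, the list of rows, each a list of 6 numbers: the shift along the tool's x, y, z in parts of the range, where 1.0 means 0.8 m, then the turn, a rotation vector about the tool's x, y, z in fractions of the full range, 1 being 360 degrees. A call has 1 to 8 rows; each row is the pose to reach, as a shift and turn from the pose commanded when the call began, along the tool's axes at that moment; what a row does not reach only later rows make up. A row lasts 1/12 s, in which the tool goes at most 41.7 mm and 7.16 degrees, less where a joint would pass 70% of its speed; a pose out of reach is approached as far as the arm can. Shift and turn numbers lie between -1 and 1, and a call with a number outside is refused. A call with a gripper value outside its range is refused whole. "fingers" is the opening, from 0 (shut) to 1 (fully open), set as the call begins (left out, the last holds). The fingers move at their own pace and stop on an object; the grip force is fixed at half the most. Time passes only in rows, so rows that repeat a pose let the fingers close. It gives the time, the measured TCP pose, the force, the opening and the grip force at its end, in the units of the state.
- ctrl.get_obs(): the state, without advancing time (a new reading comes with each control period).
- ctrl.snapshot(name): name is "scene" or "top" or "wrist"; returns a dict with "img" (384x512x3 uint8, red, green, blue), "K" (3x3 intrinsics, pixels), "pose" (4x4, takes a point from camera to world coordinates). Camera axes: x right, y down, z forward; pixel columns grow to the right and rows downward; lengths in m; the calibration is good to about 2 mm. A picture is of the moment at which its call begins. There is no depth.
- ctrl.close_job(): hands the job in; it is judged then, once.
The state is a dict: "clock": time; "joint_pos": joint angles; "qvel": joint speeds; "tau": joint torques, N m; "tool_pos": TCP position; "orientation": TCP orientation; "force": force on the tool from outside, world axes, zero at the start; "moment": the same for the moment, N m; "opening": finger opening in m; "gripper_force": force on a finger pad.
Only numpy, scipy, OpenCV 4.12 (cv2) and the standard library are available. Lean on these libraries where they do the work, as an engineer would, in place of code of your own. Each camera call takes 0.05 s, during which the arm holds its last target. There are 200 camera calls.

## Working session

There is one attempt and no reset: what is moved stays moved. The work goes in short steps, Python scripts to look and compute and a tool call to move; the robot and the scene stay as the last step left them, time stands still between calls to the robot, and variables do not carry over. Pictures are saved under pics/ and viewed, at most 10 in all, crops included, and the job is handed in when it is done.

Besides the shell and the picture viewer there is one more tool, called after "Request:" by a JSON object that holds its "fn" and its "kwargs", one argument or row to a line. send_rows: Moves the arm, as the interface text tells. Its arguments: {"type":"object","properties":{"plan":{"type":"array","items":{"type":"array","items":{"type":"array","items":{"type":"number"}}}},"fingers":{"type":"number"}},"required":["plan"]}

```bash
mkdir -p pics
python3 - <<'E'
from plant import ctrl
import cv2,numpy as np,pickle
o=ctrl.get_obs();print(o)
d={}
for n in("scene","top","wrist"):
    s=ctrl.snapshot(n);d[n]=s;cv2.imwrite(f"pics/{n}0.png",s["img"][:,:,::-1]);print(n,s["K"].tolist(),np.round(s["pose"],4).tolist())
pickle.dump(d,open("d0.pkl","wb"))
a=cv2.resize(d["top"]["img"],(800,600),interpolation=cv2.INTER_CUBIC);cv2.imwrite("pics/top0b.png",a[:,:,::-1])
a=cv2.resize(d["scene"]["img"],(800,600),interpolation=cv2.INTER_CUBIC);cv2.imwrite("pics/scene0b.png",a[:,:,::-1])
E
```

```text
{'clock': 0.0, 'joint_pos': array([ 8.73251156e+01,  2.05904551e+01,  6.31362297e-01, -1.93351766e-02,
       -7.01360383e+01, -1.65092022e+01]), 'qvel': array([-0.02447232,  0.06131214,  0.05227324, -0.02313656, -0.00433155,
       -0.02309726]), 'tau': array([ 8.00305043e-04, -5.82725143e+01,  2.93046194e+01,  6.99711487e+00,
        7.08613690e-03, -1.62446686e-04]), 'tool_pos': array([0.22165075, 0.63702891, 0.22561791]), 'orientation': array([ 1.79903625e+02, -9.60899731e-03, -1.91906634e+01]), 'force': array([-0.58238602, -0.24367255, -1.09643347]), 'moment': array([ 0.03797675, -0.01703645,  0.00801544]), 'gripper_force': 0.0, 'opening': 0.08787965681246211}
scene [[431.14766317291753, 0.0, 260.05611662851067], [0.0, 431.14766317291753, 188.4595945887429], [0.0, 0.0, 1.0]] [[0.8089, -0.343, 0.4774, 0.2049], [-0.5876, -0.496, 0.6393, -0.386], [0.0175, -0.7977, -0.6028, 0.5871], [0.0, 0.0, 0.0, 1.0]]
top [[375.23830976518167, 0.0, 260.485923021351], [0.0, 375.23830976518167, 190.67594514714747], [0.0, 0.0, 1.0]] [[-0.0073, -0.9997, 0.0251, 0.5413], [-0.9999, 0.007, -0.0089, 0.1632], [0.0087, -0.0252, -0.9996, 0.9006], [0.0, 0.0, 0.0, 1.0]]
wrist [[292.6543466938748, 0.0, 258.05662149160105], [0.0, 292.6543466938748, 190.46780692061245], [0.0, 0.0, 1.0]] [[-0.3287, -0.9079, -0.2601, 0.2909], [-0.9445, 0.316, 0.0903, 0.6126], [0.0002, 0.2753, -0.9614, 0.3835], [0.0, 0.0, 0.0, 1.0]]
```

View pics/top0b.png

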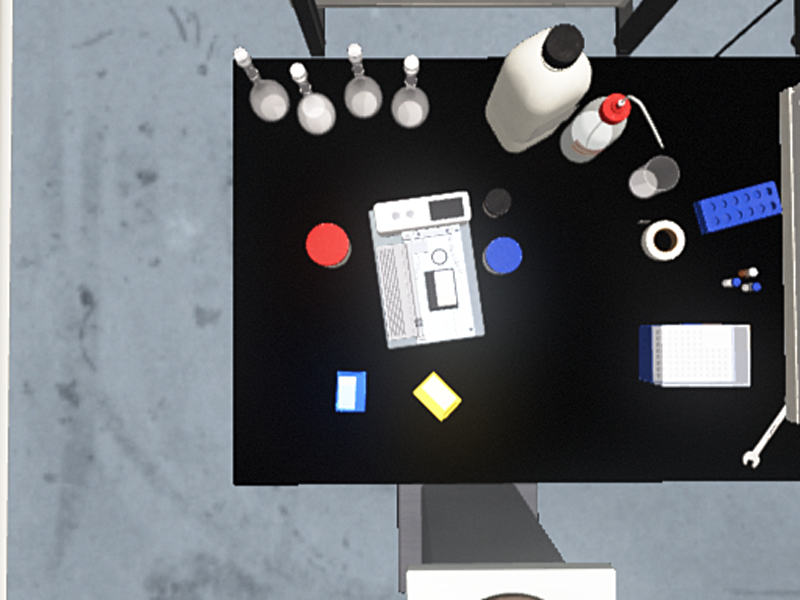

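View pics/scene0b.png

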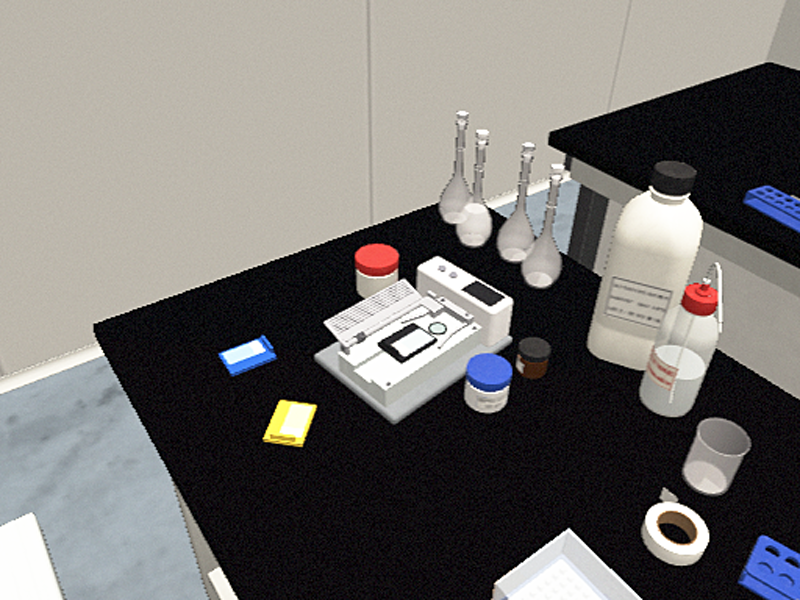

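The top view shows the reader around (430,275), yawed a few degrees, with the carrier at about (441,289). The scene view shows it at about (410,340), and no arm is visible in either. I'll enlarge both for accurate pixels.

Run:
```python
import cv2,numpy as np,pickle
d=pickle.load(open("d0.pkl","rb"))
# 6x crop top: cols 230..320, rows 118..228 ; scene 5x cols 195..335 rows 160..275
t=d["top"]["img"][118:228,228:318];s=d["scene"]["img"][160:275,195:335]
t=cv2.resize(t,None,fx=5.4,fy=5.4,interpolation=cv2.INTER_CUBIC);s=cv2.resize(s,None,fx=5.2,fy=5.2,interpolation=cv2.INTER_CUBIC)
cv2.imwrite("pics/t1.png",t[:,:,::-1]);cv2.imwrite("pics/s1.png",s[:,:,::-1]);print(t.shape,s.shape)
```

```text
(594, 486, 3) (598, 728, 3)
```

View pics/t1.png

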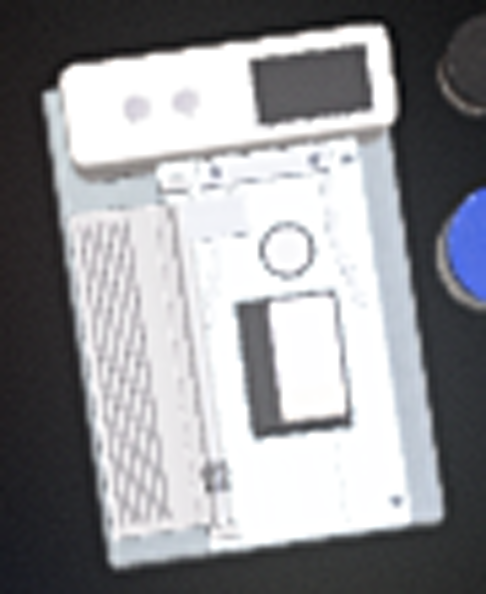

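View pics/s1.png

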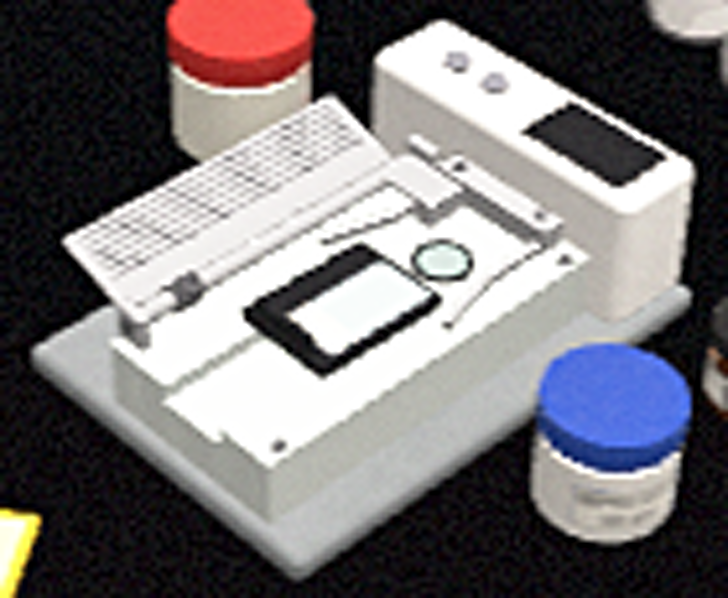

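The crops resolve the stage, the bar corners and the carrier. In the top crop, the carrier corners are (237,302), (335,291), (352,424) and (257,437), and the bar's outer edge runs (68,213) to (113,533). In the scene crop, the bar's outer edge runs (63,242) to (332,97). I'll fit the reader pose from both views.

```bash
cat > h.py <<'E'
import numpy as np,cv2
from scipy.optimize import least_squares
from scipy.spatial.transform import Rotation as R
def proj(s,P):
    T=np.linalg.inv(s["pose"]);c=np.asarray(P)@T[:3,:3].T+T[:3,3];u=c@s["K"].T;return u[:,:2]/u[:,2:]
def rd(p,P):  # p=x,y,yaw(rad),z ; reader mm -> world
    c,s=np.cos(p[2]),np.sin(p[2]);P=np.asarray(P)/1000
    return np.c_[p[0]+c*P[:,0]-s*P[:,1],p[1]+s*P[:,0]+c*P[:,1],p[3]+P[:,2]]
def ray(s,uv,z):
    d=s["pose"][:3,:3]@np.linalg.solve(s["K"],[*uv,1]);o=s["pose"][:3,3];return o+d*(z-o[2])/d[2]
def inv(p,w):
    c,s=np.cos(p[2]),np.sin(p[2]);d=np.asarray(w)[:2]-p[:2];return 1000*np.array([c*d[0]+s*d[1],-s*d[0]+c*d[1]])
E
python3 - <<'E'
from h import *;import pickle
d=pickle.load(open("d0.pkl","rb"))
T=lambda a:(np.array(a)+.5)/5.4+[228,118]-.5
S=lambda a:(np.array(a)+.5)/5.2+[195,160]-.5
mt=[(-93,-40,45),(-93,44,45),(53,83.7,64),(-83,83.7,64)];ut=T([(412,518),(212,548),(68,213),(113,533)])
ms=[(-93,-40,45),(-93,44,45),(53,83.7,64),(-83,83.7,64),(70,-40,45)];us=S([(270,462),(115,345),(332,97),(63,242),(588,258)])
f=lambda p:np.r_[(proj(d["top"],rd(p,mt))-ut).ravel(),(proj(d["scene"],rd(p,ms))-us).ravel()]
r=least_squares(f,[.57,.13,.1,0]);p=r.x;print(p,np.degrees(p[2]));print(r.fun.reshape(-1,2).round(1).tolist())
np.save("p.npy",p)
for z in(.051,):
  for n,g,pts in(("top",T,[(237,302),(335,291),(352,424),(257,437)]),("scene",S,[(365,245),(440,298),(322,372),(245,312)])):
    print(n,[inv(p,ray(d[n],g(a),z+p[3])).round(1).tolist() for a in pts])
q=rd(p,[(-86,32.5,47)])[0];print("hand start",q)
E
```

```text
[5.97112136e-01 1.10523590e-01 1.35835299e-01 1.30795737e-04] 7.782789364277955
[[-0.6, -0.2], [-0.0, -0.4], [-0.1, -0.2], [0.3, 0.9], [0.2, 1.1], [-0.4, -0.1], [0.0, -0.6], [0.1, -0.4], [0.3, -0.0]]
top [[6.9, 19.1], [5.6, -22.3], [-50.7, -21.3], [-50.4, 18.9]]
scene [[7.6, 17.9], [6.6, -22.4], [-52.3, -22.0], [-50.9, 20.0]]
hand start [0.50750324 0.13107827 0.0471308 ]
```

```bash
cat >> h.py <<'E'
def step(x,y,z,dyaw=0):
    "row (cm,deg) from measured pose to TCP at reader (x,y) mm, world z mm, tool yaw = reader yaw"
    from plant import ctrl
    o=ctrl.get_obs();p=np.load("p.npy");w=rd(p,[(x,y,0)])[0];w[2]=z/1000
    Rc=R.from_euler("xyz",o["orientation"],degrees=True)
    Rt=R.from_euler("xyz",[180,0,np.degrees(p[2])+dyaw],degrees=True)
    print("t",o["clock"],"tcp reader",inv(p,o["tool_pos"]).round(1),"z",o["tool_pos"][2].round(4),"rpy",o["orientation"].round(2),"F",o["force"].round(1),"open",round(o["opening"],4))
    print("row",(Rc.inv().apply(w-o["tool_pos"])*100).round(2),np.degrees((Rc.inv()*Rt).as_rotvec()).round(2))
E
python3 -c "
from h import *
step(-72,31.5,180)"
```

```text
t 0.15 tcp reader [-300.6  572.6] z 0.2259 rpy [ 1.7993e+02 -1.0000e-02 -1.9190e+01] F [-0.4  0.9  0. ] open 0.0879
row [44.92 37.85  4.64] [ 7.000e-02  1.000e-02 -2.697e+01]
```

The rows are not in the units I measure in: shifts go in shares of 0.8 m and turns go in shares of 360 degrees. I convert before sending: 44.9 cm is 0.5613, 37.85 cm is 0.4731, -27 degrees is -0.075.

Request:
{"fn": "send_rows", "kwargs": {
  "plan": [
    [[0.14, 0.1188, 0.015, 0, 0, -0.0194], [0.2813, 0.2375, 0.0288, 0, 0, -0.0389], [0.4213, 0.355, 0.0438, 0, 0, -0.0583], [0.5613, 0.4731, 0.0575, 0, 0, -0.075], [0.5613, 0.4731, 0.0575, 0, 0, -0.075], [0.5613, 0.4731, 0.0575, 0, 0, -0.075], [0.5613, 0.4731, 0.0575, 0, 0, -0.075], [0.5613, 0.4731, 0.0575, 0, 0, -0.075]]
  ],
  "fingers": 0.5
}}

```text
clock: 0.82
tool_pos: [0.3918, 0.3497, 0.2004]
orientation: [-180.0, -0.0, 7.8]
force: [1.9, 0.3, 0.1]
opening: 0.045
gripper_force: 0.0
```

```bash
python3 -c "
from h import *
step(-72,31.5,110)"
```

```text
t 0.8167 tcp reader [-171.   264.8] z 0.2004 rpy [-179.99   -0.      7.84] F [1.9 0.3 0.1] open 0.045
row [ 9.88 23.34  9.03] [-0.01 -0.    0.06]
```

In the tool's units: 23.3 cm is 0.2913, 9.9 cm is 0.1238.

Request:
{"fn": "send_rows", "kwargs": {
  "plan": [
    [[0.1238, 0.2913, 0.05, 0, 0, 0], [0.1238, 0.2913, 0.0875, 0, 0, 0], [0.1238, 0.2913, 0.0875, 0, 0, 0], [0.1238, 0.2913, 0.0875, 0, 0, 0], [0.1238, 0.2913, 0.0875, 0, 0, 0], [0.1238, 0.2913, 0.0875, 0, 0, 0], [0.1238, 0.2913, 0.0875, 0, 0, 0], [0.1238, 0.2913, 0.0875, 0, 0, 0]]
  ]
}}

```text
clock: 1.48
tool_pos: [0.5213, 0.1312, 0.1288]
orientation: [179.9, 0.2, 7.6]
force: [-0.7, 0.1, 0.2]
opening: 0.0438
gripper_force: 0.0
```

Run:
```python
from h import *;from plant import ctrl;import pickle
step(-72,31.5,100)
s=ctrl.snapshot("wrist");pickle.dump(s,open("w1.pkl","wb"))
cv2.imwrite("pics/w1.png",cv2.resize(s["img"],(800,600))[:,:,::-1])
step(-72,31.5,100)
```

```text
t 1.4833 tcp reader [-72.3  30.7] z 0.1288 rpy [1.7992e+02 1.6000e-01 7.5800e+00] F [-0.7  0.1  0.2] open 0.0438
row [ 0.04 -0.08  2.88] [ 0.08  0.16 -0.2 ]
t 1.5333 tcp reader [-72.2  32.2] z 0.1296 rpy [1.7995e+02 9.0000e-02 7.6300e+00] F [-0.   0.2  0.8] open 0.0439
row [0.03 0.07 2.96] [ 0.05  0.1  -0.15]
```

View pics/w1.png

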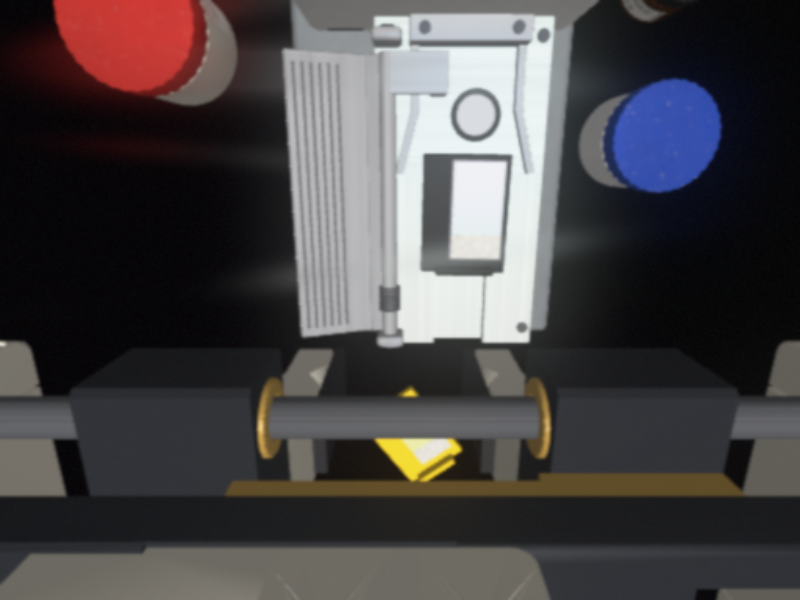

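The wrist view shows the carrier square in the track (tab at about (467,272)), the bar on the left, and both fingertips near row 350. I'll project the tool geometry to see where the tips sit across y.

Run:
```python
from h import *;from plant import ctrl;import pickle
s=pickle.load(open("w1.pkl","rb"));o=ctrl.get_obs()
Rc=R.from_euler("xyz",o["orientation"],degrees=True).as_matrix();g=lambda P:(proj(s,np.array(P)/1000@Rc.T+o["tool_pos"])+.5)*1.5625-.5
for y in(-43,-36,-30,-22,22,30,36,43): print(y,g([(9.5,y,0),(-9.5,y,0),(9.5,y,-19)]).round(0).tolist())
p=np.load("p.npy")
q=lambda P:((proj(s,rd(p,P))+.5)*1.5625-.5).round(0).tolist()
print(q([(-93,-40,45),(53,83.7,64),(-83,83.7,64),(-53,13,60),(-53,-17,60),(7,-23,51)]))
back=lambda u,z:inv(p,ray(s,(np.array(u)+.5)/1.5625-.5,z)).round(1).tolist()
print([back(u,.060) for u in[(435,275),(500,274)]],[back(u,.051) for u in[(423,154),(512,155),(503,270),(421,270)]])
```

```text
-43 [[283.0, 347.0], [286.0, 394.0], [268.0, 369.0]]
-36 [[302.0, 347.0], [305.0, 394.0], [289.0, 369.0]]
-30 [[318.0, 347.0], [321.0, 394.0], [307.0, 369.0]]
-22 [[340.0, 347.0], [342.0, 394.0], [332.0, 369.0]]
22 [[459.0, 347.0], [457.0, 394.0], [466.0, 369.0]]
30 [[481.0, 347.0], [479.0, 394.0], [490.0, 369.0]]
36 [[497.0, 347.0], [494.0, 394.0], [508.0, 369.0]]
43 [[516.0, 347.0], [513.0, 394.0], [530.0, 369.0]]
[[529.0, 340.0], [281.0, 43.0], [301.0, 336.0], [438.0, 277.0], [497.0, 277.0], [512.0, 153.0]]
[[-52.0, 14.6], [-51.6, -18.4]] [[6.9, 20.8], [6.3, -22.9], [-51.5, -21.8], [-51.3, 21.4]]
```

In the tool's units: 6.2 cm is 0.0775, 5.5 cm is 0.0688.

Request:
{"fn": "send_rows", "kwargs": {
  "plan": [
    [[0, 0.0013, 0.025, 0, 0, 0], [0, 0.0013, 0.05, 0, 0, 0], [0, 0.0013, 0.0688, 0, 0, 0], [0, 0.0013, 0.0775, 0, 0, 0], [0, 0.0013, 0.0775, 0, 0, 0], [0, 0.0013, 0.0775, 0, 0, 0]]
  ]
}}

```text
clock: 2.03
tool_pos: [0.5213, 0.1342, 0.069]
orientation: [180.0, -0.0, 7.9]
force: [0.3, -0.6, -0.1]
opening: 0.0439
gripper_force: 0.0
```

```bash
python3 -c "
from h import *
step(-72,31,48)"
```

```text
t 2.0333 tcp reader [-71.9  33.7] z 0.069 rpy [ 1.7999e+02 -1.0000e-02  7.8900e+00] F [ 0.3 -0.6 -0.1] open 0.0439
row [-0.01  0.27  2.1 ] [ 0.01 -0.01  0.11]
```

In the tool's units: 0.3 cm is 0.0038, 0.2 cm is 0.0025.

Request:
{"fn": "send_rows", "kwargs": {
  "plan": [
    [[0, 0.0025, 0.0038, 0, 0, 0], [0, 0.0025, 0.0038, 0, 0, 0], [0, 0.0025, 0.0038, 0, 0, 0]]
  ]
}}

```text
clock: 2.28
tool_pos: [0.5218, 0.1316, 0.0661]
orientation: [-180.0, -0.1, 7.8]
force: [0.0, -0.1, 0.2]
opening: 0.0439
gripper_force: 0.0
```

```bash
python3 -c "
from h import *
step(-72,31,48)"
```

```text
t 2.2833 tcp reader [-71.7  31.1] z 0.0661 rpy [-1.7997e+02 -6.0000e-02  7.8200e+00] F [ 0.  -0.1  0.2] open 0.0439
row [-0.03  0.01  1.81] [-0.03 -0.06  0.04]
```

Good. Now I'll press the bar.

In the tool's units: 1.8 cm is 0.0225, 1.2 cm is 0.015.

Request:
{"fn": "send_rows", "kwargs": {
  "plan": [
    [[0, 0, 0.0075, 0, 0, 0], [0, 0, 0.015, 0, 0, 0], [0, 0, 0.0225, 0, 0, 0], [0, 0, 0.0225, 0, 0, 0], [0, 0, 0.0225, 0, 0, 0], [0, 0, 0.0225, 0, 0, 0]]
  ]
}}

```text
clock: 2.78
tool_pos: [0.5224, 0.1312, 0.0482]
orientation: [180.0, -0.1, 7.9]
force: [-0.8, -2.6, 12.4]
opening: 0.0438
gripper_force: 6.1
```

Run:
```python
from h import *;from plant import ctrl
step(-60,31,48)
s=ctrl.snapshot("wrist");t=ctrl.snapshot("scene")
a=cv2.resize(s["img"][0:280],(600,328));b=cv2.resize(t["img"][150:275,180:350],(370,272))
c=np.zeros((600,600,3),np.uint8);c[:328]=a;c[328:,:370]=b
cv2.imwrite("pics/w2.png",c[:,:,::-1])
```

```text
t 2.7833 tcp reader [-71.2  30.6] z 0.0482 rpy [ 1.7998e+02 -8.0000e-02  7.8500e+00] F [-0.8 -2.6 12.4] open 0.0438
row [ 1.12 -0.04  0.02] [ 0.02 -0.08  0.07]
```

View pics/w2.png

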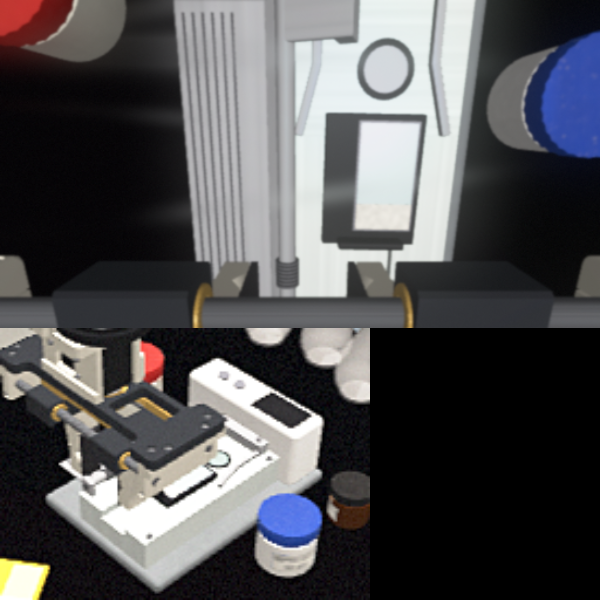

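The bar is pressed level (12 N) with the jaw up. The right fingertip is squarely behind the tab (338–405, 245), so I push.

In the tool's units: 2.7 cm is 0.0338, 2.4 cm is 0.03.

Request:
{"fn": "send_rows", "kwargs": {
  "plan": [
    [[0.0063, 0, 0, 0, 0, 0], [0.0113, 0, 0, 0, 0, 0], [0.015, 0, 0, 0, 0, 0], [0.0188, 0, 0, 0, 0, 0], [0.0225, 0, 0, 0, 0, 0], [0.0263, 0, 0, 0, 0, 0], [0.03, 0, 0, 0, 0, 0], [0.0338, 0, 0, 0, 0, 0]]
  ]
}}

```text
clock: 3.55
tool_pos: [0.5452, 0.1335, 0.0469]
orientation: [179.9, 0.3, 7.8]
force: [-11.8, -0.2, 14.1]
opening: 0.0436
gripper_force: 7.4
```

Request:
{"fn": "send_rows", "kwargs": {
  "plan": [
    [[0.0038, 0, 0, 0, 0, 0], [0.0075, 0, 0, 0, 0, 0], [0.0113, 0, 0, 0, 0, 0], [0.015, 0, 0, 0, 0, 0], [0.0188, 0, 0, 0, 0, 0], [0.0188, 0, 0, 0, 0, 0]]
  ]
}}

```text
clock: 4.05
tool_pos: [0.5606, 0.1358, 0.047]
orientation: [179.9, 0.3, 7.8]
force: [-10.7, -0.6, 13.8]
opening: 0.044
gripper_force: 7.2
```

Run:
```python
from h import *;from plant import ctrl
step(-12.5,31,48)
s=ctrl.snapshot("wrist")
cv2.imwrite("pics/w3.png",cv2.resize(s["img"][0:260,150:430],(646,600))[:,:,::-1])
```

```text
t 4.05 tcp reader [-32.8  29.9] z 0.047 rpy [179.9    0.3    7.81] F [-10.7  -0.6  13.8] open 0.044
row [ 2.03 -0.1  -0.11] [0.1  0.3  0.03]
```

View pics/w3.png

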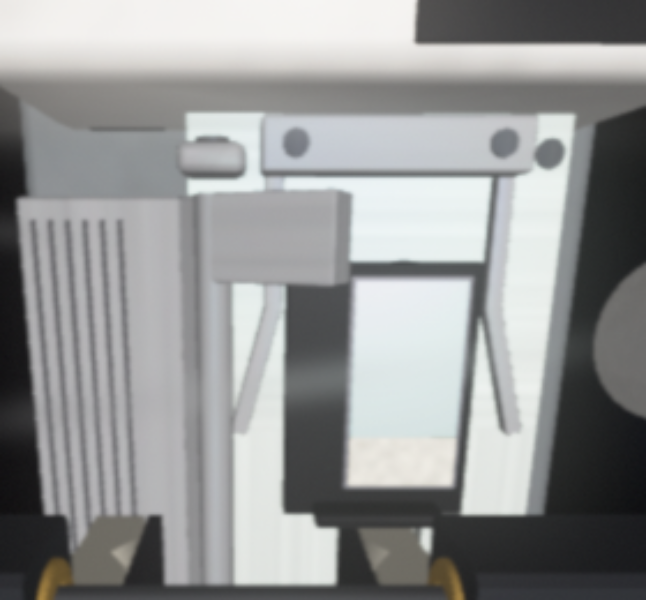

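The carrier's front edge (row 265) is under the raised jaw. The carrier is square and between the guides, about 20 mm short of the stop.

In the tool's units: 1.9 cm is 0.0238, 1.8 cm is 0.0225.

Request:
{"fn": "send_rows", "kwargs": {
  "plan": [
    [[0.0038, 0, 0, 0, 0, 0], [0.0075, -0.0013, 0, 0, 0, 0], [0.0113, -0.0013, 0, 0, 0, 0], [0.015, -0.0013, 0, 0, 0, 0], [0.0188, -0.0013, 0, 0, 0, 0], [0.0225, -0.0013, 0, 0, 0, 0], [0.0238, -0.0013, 0, 0, 0, 0], [0.0238, -0.0013, 0, 0, 0, 0]]
  ]
}}

```text
clock: 4.77
tool_pos: [0.5784, 0.1391, 0.0469]
orientation: [179.9, 0.4, 7.8]
force: [-13.6, -0.3, 15.3]
opening: 0.0439
gripper_force: 8.7
```

In the tool's units: 0.3 cm is 0.0038, 0.15 cm is 0.0019.

Request:
{"fn": "send_rows", "kwargs": {
  "plan": [
    [[0.0019, 0, 0, 0, 0, 0], [0.0038, 0, 0, 0, 0, 0], [0.0038, 0, 0, 0, 0, 0]]
  ]
}}

```text
clock: 5.02
tool_pos: [0.5785, 0.139, 0.0466]
orientation: [179.9, 0.7, 7.7]
force: [-23.0, 0.8, 22.1]
opening: 0.0436
gripper_force: 13.5
```

Run:
```python
from h import *;from plant import ctrl
step(-12.5,31,48)
s=ctrl.snapshot("wrist")
cv2.imwrite("pics/w4.png",cv2.resize(s["img"][0:260,150:430],(646,600))[:,:,::-1])
```

```text
t 5.0167 tcp reader [-14.6  30.7] z 0.0466 rpy [179.86   0.66   7.72] F [-23.    0.8  22.1] open 0.0436
row [ 0.21 -0.03 -0.14] [ 0.14  0.66 -0.06]
```

View pics/w4.png

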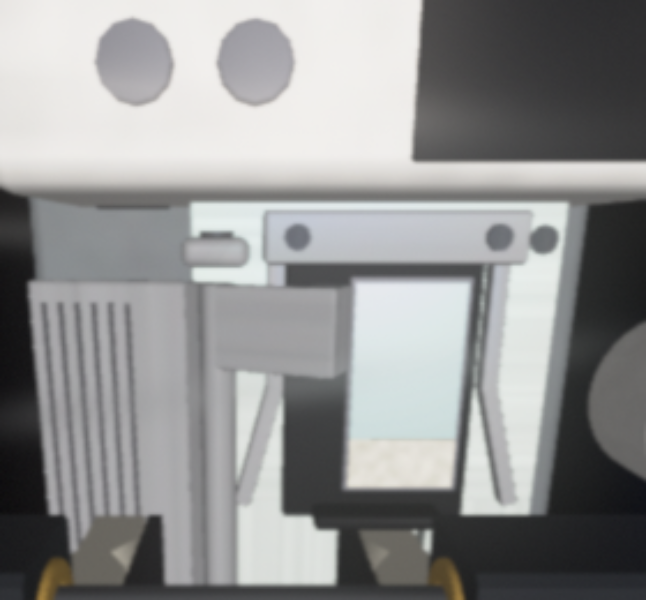

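The carrier front meets the stop with no gap (row 265), and the push force has risen to 23 N, so it's home with the clip still open. I'll back off a little and then lift.

Request:
{"fn": "send_rows", "kwargs": {
  "plan": [
    [[-0.0038, 0, 0, 0, 0, 0], [-0.0075, 0, 0, 0, 0, 0], [-0.01, 0, 0, 0, 0, 0], [-0.01, 0, 0, 0, 0, 0], [-0.01, 0, -0.005, 0, 0, 0], [-0.01, 0, -0.01, 0, 0, 0], [-0.01, 0, -0.015, 0, 0, 0], [-0.01, 0, -0.0213, 0, 0, 0]]
  ]
}}

```text
clock: 5.73
tool_pos: [0.5762, 0.1396, 0.0639]
orientation: [180.0, 0.1, 7.8]
force: [-0.4, -0.2, -0.1]
opening: 0.0436
gripper_force: 0.0
```

In the tool's units: -12 cm is -0.15, -9 cm is -0.1125.

Request:
{"fn": "send_rows", "kwargs": {
  "plan": [
    [[0, 0, -0.0125, 0, 0, 0], [0, 0, -0.0375, 0, 0, 0], [-0.0125, 0, -0.075, 0, 0, 0], [-0.0375, 0, -0.1125, 0, 0, 0], [-0.0625, 0, -0.15, 0, 0, 0], [-0.0625, 0, -0.15, 0, 0, 0], [-0.0625, 0, -0.15, 0, 0, 0], [-0.0625, 0, -0.15, 0, 0, 0]]
  ]
}}

```text
clock: 6.4
tool_pos: [0.5271, 0.1332, 0.185]
orientation: [-180.0, -0.0, 7.8]
force: [-0.2, 0.1, -0.2]
opening: 0.0442
gripper_force: 0.0
```

Run:
```python
from h import *;from plant import ctrl
step(-12.5,31,48)
s=ctrl.snapshot("wrist");t=ctrl.snapshot("scene")
c=np.zeros((600,700,3),np.uint8);c[:300,:]=cv2.resize(s["img"][0:210],(700,300));c[300:,:408]=cv2.resize(t["img"][150:275,180:350],(408,300))
cv2.imwrite("pics/w5.png",c[:,:,::-1])
cv2.imwrite("pics/w5w.png",cv2.resize(s["img"][0:260,120:400],(646,600),interpolation=cv2.INTER_CUBIC)[:,:,::-1])
```

```text
t 6.4 tcp reader [-66.3  32. ] z 0.185 rpy [-1.7996e+02 -4.0000e-02  7.8200e+00] F [-0.2  0.1 -0.2] open 0.0442
row [ 5.36  0.11 13.7 ] [-0.04 -0.04  0.04]
```

View pics/w5w.png

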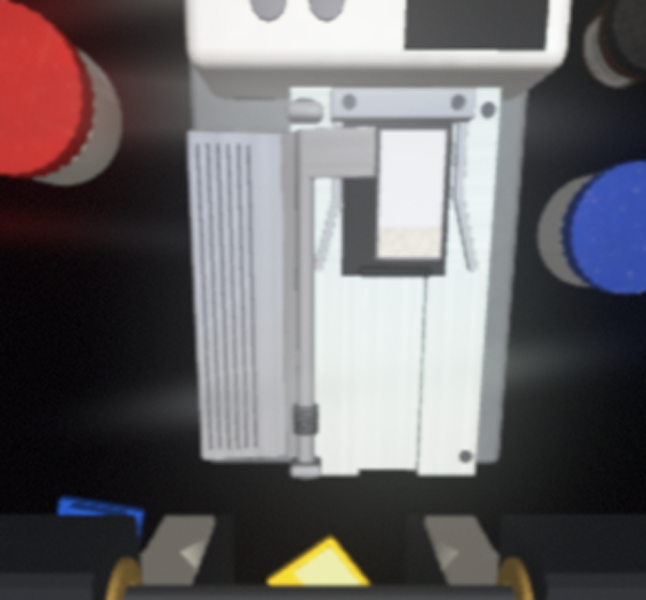

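The carrier lies square against the stop (front edge at row ~122). The jaw is closed on its left front, the jars are where they were, and the hand is clear.

```bash
python3 -c "
from plant import ctrl
print(ctrl.close_job())"
```

```text
the job is handed in; nothing more can be done
None
```

I handed the job in; no verdict came back, but the last wrist picture shows the carrier square against the end stop with the clip closed on it, the visible jars undisturbed and the hand clear (about 6.4 s of the 38 s used).

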